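Set out the meter calibration bottles in their colour-coded holders

TASK

Set out the calibration bottles: stand each of the four small bottles upright in the round holder whose colour matches its cap (red, green, blue, and the amber bottle with the black cap in the black holder), flat on the holder's floor, and let go of it. Leave the red-lidded sample cup and the timer where they stand.

Things in the scene. Friction and masses are not known exactly. Their poses are not given: they have to be found in the camera images.
- bottle_red_center (a point): Small white round buffer bottle with a red screw cap, standing upright: body 42 mm in diameter and straight from the bottom to about 45 mm up, then a shoulder and a cap 27 mm in diameter, 80 mm high in all, about 0.07 kg. The point is its centre, 40 mm above its underside; z is its upward axis.
- bottle_green_center (a point): Small white round buffer bottle with a green screw cap, standing upright: body 42 mm in diameter and straight from the bottom to about 45 mm up, then a shoulder and a cap 27 mm in diameter, 80 mm high in all, about 0.07 kg. The point is its centre, 40 mm above its underside; z is its upward axis.
- bottle_blue_center (a point): Small white round buffer bottle with a blue screw cap, standing upright: body 42 mm in diameter and straight from the bottom to about 45 mm up, then a shoulder and a cap 27 mm in diameter, 80 mm high in all, about 0.07 kg. The point is its centre, 40 mm above its underside; z is its upward axis.
- bottle_black_center (a point): Small round amber (dark brown) bottle with a black screw cap, standing upright: body 48 mm in diameter and straight from the bottom to about 60 mm up, then a shoulder and a cap 29 mm in diameter, 103 mm high in all, about 0.2 kg. The point is its centre, 51.5 mm above its underside; z is its upward axis.
- holder_red: Low round red plastic holder, an open-topped shallow cup fixed to the trolley on a grey square foot plate 84 x 84 x 3 mm with four screws. The cup is 72 mm across outside and 64 mm inside, its rim is 16 mm and its inner floor 4 mm above the trolley top. Origin at the centre of its underside, on the trolley top; z up.
- holder_green: Low round green plastic holder, an open-topped shallow cup fixed to the trolley on a grey square foot plate 84 x 84 x 3 mm with four screws. The cup is 72 mm across outside and 64 mm inside, its rim is 16 mm and its inner floor 4 mm above the trolley top. Origin at the centre of its underside, on the trolley top; z up.
- holder_blue: Low round blue plastic holder, an open-topped shallow cup fixed to the trolley on a grey square foot plate 84 x 84 x 3 mm with four screws. The cup is 72 mm across outside and 64 mm inside, its rim is 16 mm and its inner floor 4 mm above the trolley top. Origin at the centre of its underside, on the trolley top; z up.
- holder_black: Low round black plastic holder, an open-topped shallow cup fixed to the trolley on a grey square foot plate 84 x 84 x 3 mm with four screws. The cup is 72 mm across outside and 64 mm inside, its rim is 16 mm and its inner floor 4 mm above the trolley top. Origin at the centre of its underside, on the trolley top; z up.
- sample_cup_center (a point): Bystander: wide short white sample cup with a red lid, 56 mm in diameter, 60 mm high. The point is its centre, 30 mm above its underside. Not to be moved.
- bench_timer_center (a point): Bystander: small white countdown timer, 34 x 62 mm (its x, y) and 40 mm high. The point is its centre, 20 mm above its underside. Not to be moved.
There are look-alikes about, which are no part of the job. What is shaped like the holder_blue but pink is not meant. What is shaped like the part that bears bottle_blue_center but pink or purple is not meant.

How it is judged:
By the outcome, as a careful person would: the job done as asked, in the order asked, and still so for the second after the job is handed in, with the robot touching nothing.
It also fails if it takes over 106 s, if anything falls off the work surface, if the arm or the gripper's body presses on something with over 40 N, if the wrist force passes 120 N, or if a joint passes its speed limit or range.

ROBOT

A 6-joint arm with a two-finger parallel gripper is mounted at the origin on a cart in front of the work surface, level with it; the furniture and walls round the work are solid. World frame = base frame: x ahead of the robot, y to its left, z up, the work surface at z = 0. Lengths are in m, angles in rad, forces in N, time in s.
With the tool pointing down it reaches from about 0.325 to 0.9 m from the base axis. Payload 3.5 kg.
Tool frame: the origin (TCP) lies on the centre line of the jaws, within the pads' length; the fingertips stand 17 mm ahead of it and the grasp point (between the pads) lies 2 mm behind it; z points along the fingers, y is the direction in which the jaws open and shut (so a half turn about z gives the same grasp; the last joint's range is limited). The gripper opens to 85 mm and grips with 20 to 120 N. Pads are 22 mm wide; open, the fingers measure 114 mm over their backs; the gripper's body (76 mm by 85 mm) begins 54 mm behind the grasp point. The pads swing forward as they close: fully open they stand 13 mm farther back than shut.
Start: joints at [1.236, 0.276, -0.026, 1.268, 0, 1.467], TCP at [0.144, 0.608, 0.227] pointing down, gripper open.
Joint ranges: [-3.12, 3.12], [-0.85, 1.88], [-1.08, 1.24], [-1.95, 2.15], [-1.57, 1.53], [-3.14, 3.14]. Speed limits (rad/s): [2.57, 2.57, 3.14, 3.14, 3.14, 3.14].

INTERFACE

Orientations are given as a unit quaternion [w, x, y, z].
In Python, from cell import * gives the robot as it stands.
- The arm moves only by the shell command python3 -m pendant 'ROWS' [FORCE]. ROWS is JSON, a list of rows, each a list of 5 numbers: the finger opening in cm, from 0 to 8.54, then the shift along the tool's x, y, z in cm, then the turn about the tool's z in degrees. A call has 1 to 5 rows; each row is the pose to reach, as a shift and turn from the pose commanded when the call began, along the tool's axes at that moment; what a row does not reach only later rows make up. A row lasts 1/12 s, in which the tool goes at most 41.7 mm and 7.16 degrees, less where a joint would pass 70% of its speed; a pose out of reach is approached as far as the arm can. A call with a gripper value outside its range is refused whole. The fingers move at their own pace and stop on an object; FORCE is the grip in N (left out, the last holds). Time passes only in rows, so rows that repeat a pose let the fingers close. It gives the time, the measured TCP pose, the force and the opening at its end, in the units of the state.
- state(): the state, without advancing time (a new reading comes with each control period).
- grab_frame(name): name is "scene" or "side" or "wrist"; returns the picture (400x640x3 uint8, red, green, blue); there is no depth.
- camera_model(name): a dict with "intrinsics" (3x3 intrinsics, pixels), "T" (4x4, takes a point from camera to world coordinates); the wrist camera has in their place "hand_eye" (4x4, takes a point from camera to tool coordinates, whose origin is the TCP and whose axes are the flange's). Camera axes: x right, y up, looking along -z (the intrinsics and any distortion apply to the point x, -y, -z); pixel columns grow to the right and rows downward; lengths in m; the calibration is good to about 2 mm. A picture is of the moment at which its call begins: read the wrist's pose just before it. camera_model takes no time and is no camera call.
- job_done(): hands the job in, once; it reports no verdict.
Trained networks look in the newest picture that a camera, given by its name, has taken for a name from the list of things; names that differ only in an ending like _2 or _b are one class to them, and where a whole thing is asked for, a point or a joint stands for the part that bears it (a point fixed in the world has none). Each returns a list of dicts, best first, with "p" (0 to 1); they miss things now and then, are a little off and sometimes report something else, mostly with a low value. They report only what shows in the picture. A call takes as long as a camera call. They do not tell look-alikes from the thing itself.
- find_in(query, camera): "point" ([x, y, z] in m, in world coordinates, good to about 4 mm: the middle of the surface that is visible of it).
- tip_of(query, camera): "point" ([x, y, z] in m, in world coordinates, good to about 4 mm: a listed point, or the origin of a listed thing).
The state is a dict: "time_s": time; "joint_pos": joint angles; "joint_vel": joint speeds; "effort": joint torques, N m; "position": TCP position; "tool_rot": TCP orientation; "wrist_force": force on the tool from outside, world axes, zero at the start; "ft_torque": the same for the moment, N m; "grip_width": opening from 0.0 (shut) to 1.0 (fully open).
Only numpy, scipy, OpenCV 4.12 (cv2) and the standard library are available. Lean on these libraries where they do the work, as an engineer would, in place of code of your own. Each camera call takes 0.05 s, during which the arm holds its last target. There are 200 camera calls.

## Working session

There is one attempt and no reset: what is moved stays moved. The work goes in short steps, Python scripts to look and compute and a shell command to move; the robot and the scene stay as the last step left them, time stands still between calls to the robot, and variables do not carry over. Pictures are saved under pics/ and viewed, about 12 in all and at most 16, crops included, and the job is handed in when it is done.

```bash
mkdir -p pics; ls; python3 - <<'E'
from cell import *
import cv2,numpy as np
s=state();print(s['time_s'],s['position'],s['tool_rot'],s['grip_width'])
for c in ("scene","side"):
    im=grab_frame(c);cv2.imwrite(f"pics/{c}0.png",im[:,:,::-1])
    for q in ["bottle_red_center","holder_red","sample_cup_center","bench_timer_center"]+["bottle_green_center","bottle_blue_center","bottle_black_center","holder_green","holder_blue","holder_black"]:
        print(c,q,[(np.round(d['point'],3).tolist(),round(d['p'],2)) for d in tip_of(q,c)])
E
```

```text
pics
0.0 [0.14332952 0.60751864 0.22532608] [-2.40513089e-04  1.15642577e-01  9.93290239e-01 -1.11253166e-03] 1.0011871048360739
scene bottle_red_center [([0.465, -0.007, 0.042], 0.93)]
scene holder_red [([0.615, 0.128, -0.002], 0.89)]
scene sample_cup_center [([0.613, -0.166, 0.027], 0.78)]
scene bench_timer_center [([0.624, 0.309, 0.023], 0.8)]
scene bottle_green_center [([0.449, -0.158, 0.04], 0.91)]
scene bottle_blue_center [([0.45, 0.138, 0.042], 0.97), ([0.518, 0.068, 0.042], 0.81), ([0.373, 0.087, 0.038], 0.72)]
scene bottle_black_center [([0.467, 0.278, 0.048], 0.84)]
scene holder_green [([0.62, 0.011, -0.003], 0.81)]
scene holder_blue [([0.463, -0.298, 0.001], 0.74), ([0.314, -0.338, 0.003], 0.69)]
scene holder_black [([0.606, -0.301, 0.0], 0.56), ([0.463, -0.3, -0.001], 0.46)]
side bottle_red_center [([0.463, -0.012, 0.04], 0.61)]
side holder_red [([0.618, 0.129, -0.004], 0.62)]
side sample_cup_center [([0.617, -0.164, 0.028], 0.81)]
side bench_timer_center [([0.63, 0.311, 0.022], 0.52)]
side bottle_green_center [([0.453, -0.165, 0.038], 0.54)]
side bottle_blue_center [([0.45, 0.136, 0.045], 0.86), ([0.367, 0.091, 0.037], 0.76), ([0.514, 0.059, 0.039], 0.64)]
side bottle_black_center [([0.466, 0.279, 0.056], 0.7)]
side holder_green [([0.621, 0.005, -0.002], 0.94)]
side holder_blue [([0.314, -0.336, 0.001], 0.9), ([0.327, -0.112, -0.0], 0.59), ([0.46, -0.3, 0.0], 0.56)]
side holder_black [([0.605, -0.302, 0.003], 0.67)]
```

View pics/scene0.png

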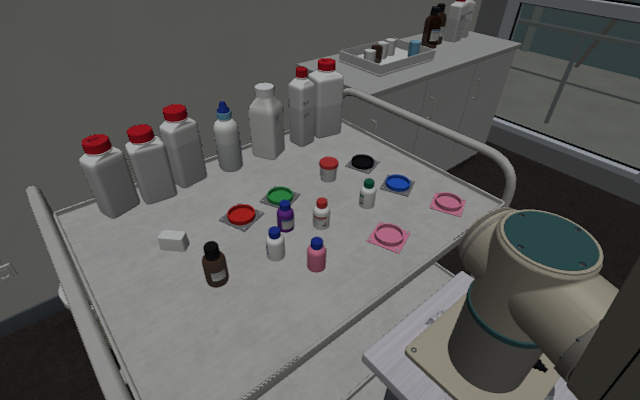

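View pics/side0.png

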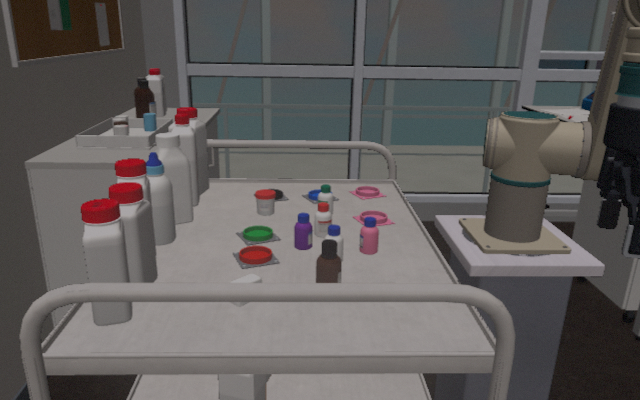

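Scene picture: white bottle with the blue cap at (275,245); the look-alikes are purple (286,217) and pink (316,255). The blue holder is at (397,183); the pink ones are at (448,203) and (389,236). I'll confirm this in one enlarged crop and refine the positions by colour blobs at known heights.

```bash
cat >h.py <<'E'
from cell import *
import cv2,numpy as np
def cam(c):
    m=camera_model(c)
    if "T" in m: return m,np.array(m["T"])
    from scipy.spatial.transform import Rotation as R
    s=state();W=np.eye(4);q=s['tool_rot'];W[:3,:3]=R.from_quat([q[1],q[2],q[3],q[0]]).as_matrix();W[:3,3]=s['position']
    return m,W@np.array(m["hand_eye"])
def proj(m,T,p):
    q=np.linalg.inv(T)@np.append(p,1);v=np.array(m["intrinsics"])@[q[0],-q[1],-q[2]];return v[:2]/v[2]
def back(m,T,uv,z):
    d=np.linalg.inv(np.array(m["intrinsics"]))@[uv[0],uv[1],1];d=T[:3,:3]@[d[0],-d[1],-d[2]]
    return T[:3,3]+d*(z-T[2,3])/d[2]
E
python3 - <<'E'
from h import *
print({k:(v if k!='intrinsics' else '') for k,v in camera_model('scene').items() if k not in('T',)})
B={'red':(.464,-.010,.071),'green':(.451,-.161,.071),'blue':(.45,.137,.071),'black':(.467,.278,.093)}
H={'red':(.616,.128,.0),'green':(.62,.008,.0),'blue':(.462,-.299,.0),'black':(.606,-.301,.0)}
hue={'red':[(0,8),(172,180)],'green':[(50,90)],'blue':[(105,125)]}
for c in('scene','side'):
    im=cv2.imread(f'pics/{c}0.png');hsv=cv2.cvtColor(im,cv2.COLOR_BGR2HSV);m,T=cam(c);big=cv2.resize(im,None,fx=3,fy=3,interpolation=cv2.INTER_CUBIC)
    for nm,D,zz in(('b',B,None),('h',H,.012)):
        for k,p in D.items():
            uv=proj(m,T,np.array(p)+[0,0,.012 if nm=='h' else 0]);cv2.circle(big,tuple(int(x*3+1) for x in uv),3,(255,255,0),-1)
            cv2.putText(big,nm+k[:3],(int(uv[0]*3)+18,int(uv[1]*3)-14),0,.45,(0,0,0),1)
            if k=='black':mk=(hsv[...,2]<45).astype('u1')
            else:mk=np.any([(hsv[...,0]>=a)&(hsv[...,0]<=b)for a,b in hue[k]],0)&(hsv[...,1]>130);mk=mk.astype('u1')
            n,l,st,ce=cv2.connectedComponentsWithStats(mk)
            i=min((i for i in range(1,n) if 20<st[i,4]<3000),key=lambda i:np.hypot(*(ce[i]-uv)))
            x,y,w,h,a=st[i];mid=(x+w/2-.5,y+h/2-.5)
            print(c,nm,k,np.round(uv),np.round(ce[i]),st[i],np.round(back(m,T,mid,.010 if nm=='h' else p[2]),3)[:2])
    if c=='scene':
        cv2.imwrite('pics/crop0.png',big[130*3:300*3,150*3:400*3+210][:600,:800])
        for uv in[(118,213),(157,200),(190,184),(230,170),(267,157),(302,145),(328,136)]:print(np.round(back(m,T,uv,0),2)[:2])
E
```

```text
{'intrinsics': ''}
scene b red [322. 202.] [321. 203.] [317 198  10  11  93] [ 0.463 -0.008]
scene b green [369. 183.] [369. 183.] [364 179  10   9  72] [ 0.451 -0.159]
scene b blue [276. 231.] [274. 232.] [269 227  11  12 119] [0.448 0.143]
scene b black [212. 248.] [211. 251.] [203 242  18  20 266] [0.459 0.284]
scene h red [243. 213.] [241. 214.] [227 204  28  21 466] [0.616 0.134]
scene h green [280. 195.] [279. 195.] [267 187  26  18 330] [0.619 0.01 ]
scene h blue [397. 181.] [398. 183.] [386 175  25  17 336] [ 0.455 -0.295]
scene h black [363. 160.] [362. 162.] [352 155  22  15 262] [ 0.601 -0.296]
[0.83 0.37]
[0.82 0.27]
[0.84 0.17]
[0.83 0.05]
[ 0.82 -0.09]
[ 0.82 -0.22]
[ 0.81 -0.34]
side b red [323. 208.] [323. 207.] [318 202  10  10  83] [ 0.466 -0.019]
side b green [326. 189.] [258. 233.] [244 227  28  11 164] [0.611 0.149]
side b blue [333. 230.] [333. 230.] [329 225  11  10  85] [0.448 0.133]
side b black [329. 247.] [278. 194.] [275 190   7   9  35] [ 0.575 -0.048]
side h red [257. 254.] [255. 255.] [239 246  33  18 479] [0.62  0.129]
side h green [259. 233.] [258. 233.] [244 227  28  11 164] [ 0.624 -0.003]
side h blue [319. 195.] [314. 194.] [309 190  12  10  79] [ 0.475 -0.305]
side h black [271. 194.] [278. 194.] [275 190   7   9  35] [ 0.584 -0.308]
```

View pics/crop0.png

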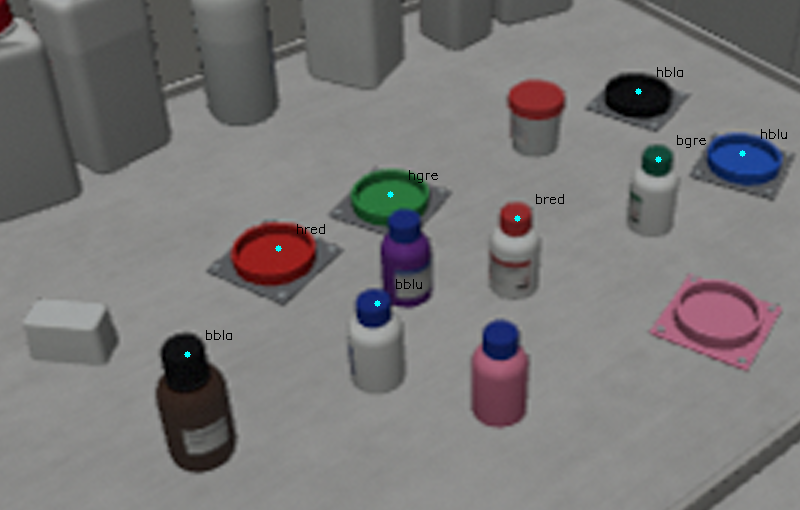

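Confirmed in the crop: the white body with the blue cap (~(375,345)) is bottle_blue, not the purple or pink one. The true blue holder is at (743,160). The red lid belongs to the sample cup. Next I move to above the red bottle.

```bash
python3 -m pendant '[[8.5,-2.7,-3.1,0,-5],[8.5,-5.4,-6.2,0,-10],[8.5,-8,-9.3,0,-13.28],[8.5,-10.7,-12.4,0,-13.28],[8.5,-13.4,-15.5,0,-13.28]]' && python3 -m pendant '[[8.5,-1.9,-3.6,0,0],[8.5,-3.7,-7.2,0,0],[8.5,-5.6,-10.8,0,0],[8.5,-7.4,-14.4,0,0],[8.5,-9.3,-18,0,0]]' && python3 -m pendant '[[8.5,-1.9,-3.6,0,0],[8.5,-3.7,-7.2,0,0],[8.5,-5.6,-10.8,0,0],[8.5,-7.4,-14.4,0,0],[8.5,-9.3,-18,0,0]]' && python3 -m pendant '[[8.5,-1.8,-3.6,0,0],[8.5,-4,-7.6,0,0],[8.5,-4,-7.6,0,0]]'
python3 - <<'E'
from h import *
s=state();print(s['time_s'],s['position'],s['tool_rot'],s['wrist_force'])
im=grab_frame('wrist');m,T=cam('wrist');cv2.imwrite('pics/w1.png',im[:,:,::-1])
print('hand_eye',np.round(m['hand_eye'],3).tolist())
for q in['bottle_red_center']:print(q,[(np.round(d['point'],3).tolist(),round(d['p'],2)) for d in tip_of(q,'wrist')])
E
```

```text
time_s: 1.52
position: [0.2388, 0.4251, 0.2266]
tool_rot: [0.0, -0.001, 1.0, 0.0]
wrist_force: [0.7, -0.8, 0.9]
grip_width: 0.995
time_s: 1.93
position: [0.3317, 0.245, 0.2268]
tool_rot: [0.0, -0.0, 1.0, 0.0]
wrist_force: [0.3, 0.7, 0.8]
grip_width: 0.998
time_s: 2.35
position: [0.4248, 0.0647, 0.2269]
tool_rot: [0.001, 0.0, 1.0, 0.0]
wrist_force: [0.1, -0.0, -0.0]
grip_width: 0.998
time_s: 2.6
position: [0.468, -0.0148, 0.2271]
tool_rot: [0.002, 0.003, 1.0, -0.002]
wrist_force: [-0.2, 0.8, 0.5]
grip_width: 0.994
2.6 [ 0.46803086 -0.01476739  0.22705779] [ 0.0019811   0.00320883  0.99999174 -0.00151394] [-0.2023228   0.79988319  0.51125796]
hand_eye [[-0.0, 0.962, 0.272, 0.069], [1.0, -0.0, 0.0, -0.001], [0.0, 0.272, -0.962, -0.147], [0.0, 0.0, 0.0, 1.0]]
bottle_red_center [([0.464, -0.012, 0.04], 0.59)]
```

View pics/w1.png

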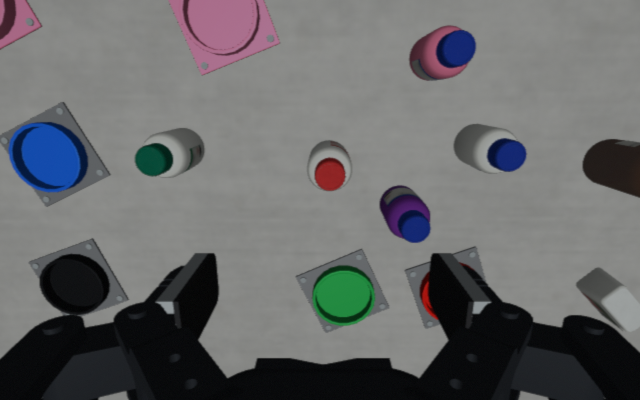

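The wrist picture shows the red cap at (330,174), green (154,160), blue (506,155), and the holders at green (344,293), blue (47,157), black (74,283) and red (~450,292). I'll measure these blobs in the wrist view.

```bash
python3 - <<'E'
from h import *
im=cv2.imread('pics/w1.png');hsv=cv2.cvtColor(im,cv2.COLOR_BGR2HSV);m,T=cam('wrist')
hue={'red':[(0,8),(172,180)],'green':[(50,90)],'blue':[(105,122)]}
for k,uv,z in[('red',(330,174),.08),('green',(154,160),.08),('blue',(506,155),.08),('green',(344,293),.012),('blue',(47,157),.012),('black',(74,283),.012)]:
    mk=(hsv[...,2]<60) if k=='black' else np.any([(hsv[...,0]>=a)&(hsv[...,0]<=b)for a,b in hue[k]],0)&(hsv[...,1]>110)
    n,l,st,ce=cv2.connectedComponentsWithStats(mk.astype('u1'))
    i=min((i for i in range(1,n) if 200<st[i,4]<8000),key=lambda i:np.hypot(*(ce[i]-uv)))
    x,y,w,h,a=st[i];print(k,z,st[i],np.round(back(m,T,(x+w/2-.5,y+h/2-.5),z),4)[:2])
E
```

```text
red 0.08 [315 158  30  33 768] [ 0.4595 -0.006 ]
green 0.08 [136 144  36  32 898] [ 0.4466 -0.1524]
blue 0.08 [488 139  38  32 956] [0.4435 0.1406]
green 0.012 [ 312  266   63   60 2934] [0.616  0.0108]
blue 0.012 [   8  122   80   70 4335] [ 0.4548 -0.293 ]
black 0.012 [145 144  28  29 262] [ 0.4568 -0.1797]
```

```bash
python3 -m pendant '[[8.5,0.6,0.6,4,0],[8.5,0.6,0.6,8,0],[8.5,0.6,0.6,12,0],[8.5,0.6,0.6,16,0],[8.5,0.6,0.6,18,0]]' 35 && python3 -m pendant '[[8.5,0,0,1,0],[8.5,0,0,1,0],[3.5,0,0,1,0],[3.5,0,0,1,0],[3.5,0,0,1,0]]' && python3 -m pendant '[[3.5,0,0,0,0],[3.5,0,0,0,0],[3.5,0,0,0,0],[3.5,0,0,0,0],[3.5,0,0,0,0]]'
```

```text
time_s: 3.12
position: [0.4536, -0.0011, 0.0425]
tool_rot: [-0.003, -0.001, 1.0, 0.001]
wrist_force: [0.3, 0.3, -0.0]
grip_width: 0.999
time_s: 3.53
position: [0.4606, -0.0035, 0.0386]
tool_rot: [0.002, -0.0, 1.0, -0.0]
wrist_force: [0.2, -0.8, -0.3]
grip_width: 0.602
time_s: 3.95
position: [0.4606, -0.0037, 0.0387]
tool_rot: [0.002, 0.0, 1.0, -0.0]
wrist_force: [-1.5, 0.5, 5.7]
grip_width: 0.464
```

```bash
python3 -m pendant '[[3.5,0,0,-1,0],[3.5,0,0,-4,0],[3.5,0,0,-8,0],[3.5,0,0,-11,0],[3.5,0,0,-12,0]]' && python3 -m pendant '[[3.5,-1.5,1.3,0,0],[3.5,-4,3.5,0,0],[3.5,-7,6,0,0],[3.5,-10,8.6,0,0],[3.5,-12.5,10.8,0,0]]' && python3 -m pendant '[[3.5,-2,1.7,0,0],[3.5,-3,2.6,0,0],[3.5,-3,2.6,0,0],[3.5,-3,2.6,0,0],[3.5,-3,2.6,0,0]]'
python3 - <<'E'
from h import *
s=state();print(s['time_s'],s['position'])
for c in('wrist','scene','side'):
    im=grab_frame(c);cv2.imwrite(f'pics/{c}2.png',im[:,:,::-1])
    for q in['bottle_red_center','holder_red']:print(c,q,[(np.round(d['point'],3).tolist(),round(d['p'],2)) for d in tip_of(q,c)])
E
```

```text
time_s: 4.37
position: [0.462, -0.0039, 0.1627]
tool_rot: [0.005, 0.0, 1.0, -0.001]
wrist_force: [0.6, -0.3, -0.8]
grip_width: 0.467
time_s: 4.78
position: [0.585, 0.1061, 0.1569]
tool_rot: [0.001, 0.0, 1.0, 0.0]
wrist_force: [-0.0, -1.0, -1.1]
grip_width: 0.468
time_s: 5.2
position: [0.6122, 0.1301, 0.1562]
tool_rot: [-0.001, 0.0, 1.0, -0.0]
wrist_force: [-0.4, -0.3, -0.8]
grip_width: 0.469
5.2 [0.61223823 0.13011593 0.15621315]
wrist bottle_red_center [([0.618, 0.13, 0.156], 0.95)]
wrist holder_red [([0.618, 0.13, 0.0], 0.57)]
scene bottle_red_center [([0.616, 0.131, 0.156], 0.72)]
scene holder_red [([0.617, 0.134, -0.0], 0.7)]
side bottle_red_center [([0.616, 0.13, 0.161], 0.94), ([0.461, -0.3, -0.0], 0.24)]
side holder_red [([0.621, 0.134, -0.007], 0.65)]
```

View pics/wrist2.png

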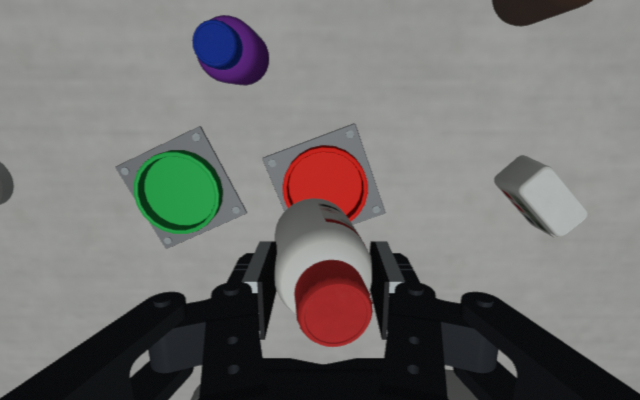

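Red bottle hangs centred over its holder: the networks put it at (0.617,0.130) and the holder at (0.618,0.131), and the picture agrees (rim at (325,187)). Lowering.

```bash
python3 -m pendant '[[3.5,0,0.1,2,0],[3.5,0,0.1,5.5,0],[3.5,0,0.1,8.5,0],[3.5,0,0.1,10,0],[3.5,0,0.1,10.7,0]]' && python3 -m pendant '[[3.5,0,0,0.2,0],[3.5,0,0,0.4,0],[3.5,0,0,0.5,0],[3.5,0,0,0.5,0],[3.5,0,0,0.5,0]]'
```

```text
time_s: 6.07
position: [0.6105, 0.1313, 0.0461]
tool_rot: [-0.003, 0.0, 1.0, -0.0]
wrist_force: [-0.6, 0.2, -0.7]
grip_width: 0.461
time_s: 6.48
position: [0.6146, 0.1318, 0.046]
tool_rot: [0.001, -0.0, 1.0, 0.0]
wrist_force: [-0.4, -0.8, -0.7]
grip_width: 0.469
```

```bash
python3 -m pendant '[[3.5,0,0,0.15,0],[3.5,0,0,0.3,0],[3.5,0,0,0.3,0]]' && python3 -m pendant '[[5,0,0,0,0],[6,0,0,0,0],[8.5,0,0,0,0],[8.5,0,0,0,0],[8.5,0,0,0,0]]' && python3 -m pendant '[[8.5,0,0,0,0],[8.5,0,0,-1,0],[8.5,0,0,-4,0],[8.5,0,0,-8,0],[8.5,0,0,-12,0]]' && python3 -m pendant '[[8.5,1,-1,-3,0],[8.5,3,-4,-4.5,0],[8.5,5.5,-7.2,-5,0],[8.5,8,-10.5,-5,0],[8.5,10.5,-13.7,-5,0]]'
python3 - <<'E'
from h import *
s=state();print(s['time_s'],s['position'])
for c in('wrist','scene','side'):
    im=grab_frame(c);cv2.imwrite(f'pics/{c}3.png',im[:,:,::-1])
    for q in['bottle_red_center','bottle_green_center','holder_green']:print(c,q,[(np.round(d['point'],3).tolist(),round(d['p'],2)) for d in tip_of(q,c)])
E
```

```text
time_s: 6.73
position: [0.6146, 0.1317, 0.0428]
tool_rot: [0.001, 0.0, 1.0, 0.0]
wrist_force: [0.1, 0.9, 3.1]
grip_width: 0.468
time_s: 7.15
position: [0.6132, 0.1316, 0.0413]
tool_rot: [-0.0, -0.0, 1.0, -0.0]
wrist_force: [0.4, 0.5, 0.2]
grip_width: 0.995
time_s: 7.57
position: [0.612, 0.1315, 0.1622]
tool_rot: [-0.001, -0.0, 1.0, -0.0]
wrist_force: [1.6, -0.3, 0.9]
grip_width: 0.993
time_s: 7.98
position: [0.508, -0.0064, 0.2134]
tool_rot: [0.002, -0.001, 1.0, -0.0]
wrist_force: [1.3, -2.2, -0.1]
grip_width: 0.998
7.9833 [ 0.50799643 -0.00643843  0.21337411]
wrist bottle_red_center []
wrist bottle_green_center [([0.452, -0.163, 0.037], 0.86)]
wrist holder_green [([0.624, 0.007, 0.003], 0.83)]
scene bottle_red_center [([0.621, 0.126, 0.043], 0.76)]
scene bottle_green_center [([0.451, -0.159, 0.039], 0.73)]
scene holder_green [([0.622, 0.01, 0.0], 0.87)]
side bottle_red_center [([0.618, 0.128, 0.047], 0.66)]
side bottle_green_center [([0.452, -0.164, 0.038], 0.67)]
side holder_green [([0.622, 0.006, -0.001], 0.61)]
```

View pics/wrist3.png

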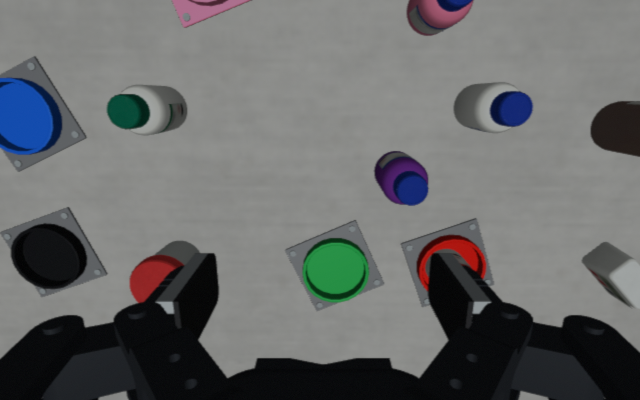

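```bash
python3 -m pendant '[[8.5,1.2,-3.7,0,0],[8.5,2.5,-7.4,0,0],[8.5,3.9,-11.1,0,0],[8.5,5.1,-14.5,0,0],[8.5,5.4,-15.5,0,0]]' && python3 -m pendant '[[8.5,0,0,0,0],[8.5,0,0,3,0],[8.5,0,0,7,0],[8.5,0,0,11,0],[8.5,0,0,14,0]]' && python3 -m pendant '[[8.5,0,0,2,0],[8.5,0,0,3.2,0],[8.5,0,0,3.5,0],[3.5,0,0,3.5,0],[3.5,0,0,3.5,0]]' && python3 -m pendant '[[3.5,0,0,0,0],[3.5,0,0,0,0],[3.5,0,0,0,0],[3.5,0,0,0,0]]' && python3 -m pendant '[[3.5,0,0,-1,0],[3.5,0,0,-4,0],[3.5,0,0,-8,0],[3.5,0,0,-11,0],[3.5,0,0,-12,0]]'
```

```text
time_s: 9.0
position: [0.4534, -0.1636, 0.2115]
tool_rot: [-0.0, 0.002, 1.0, -0.001]
wrist_force: [-0.2, 0.5, 0.5]
grip_width: 0.994
time_s: 9.42
position: [0.4538, -0.1584, 0.069]
tool_rot: [-0.001, -0.001, 1.0, 0.001]
wrist_force: [-0.5, -0.1, 0.0]
grip_width: 0.995
time_s: 9.83
position: [0.4554, -0.1599, 0.0371]
tool_rot: [0.0, -0.001, 1.0, -0.0]
wrist_force: [-0.3, -0.3, 0.8]
grip_width: 0.743
time_s: 10.17
position: [0.4559, -0.1606, 0.0382]
tool_rot: [0.002, -0.0, 1.0, -0.0]
wrist_force: [0.6, 1.4, 6.8]
grip_width: 0.458
time_s: 10.58
position: [0.4575, -0.1621, 0.1624]
tool_rot: [0.004, 0.0, 1.0, -0.002]
wrist_force: [1.4, -0.8, -0.5]
grip_width: 0.463
```

```bash
python3 -m pendant '[[3.5,-1.5,1.5,0,0],[3.5,-4,4.2,0,0],[3.5,-6.8,7.1,0,0],[3.5,-9.6,10,0,0],[3.5,-12.4,12.9,0,0]]' && python3 -m pendant '[[3.5,-2.4,2.5,0,0],[3.5,-3.8,4,0,0],[3.5,-3.9,4.1,0,0],[3.5,-3.9,4.1,0,0],[3.5,-3.9,4.1,0,0]]'
python3 - <<'E'
from h import *
s=state();print(s['time_s'],s['position'])
for c in('wrist','scene','side'):
    im=grab_frame(c);cv2.imwrite(f'pics/{c}4.png',im[:,:,::-1])
    for q in['bottle_red_center','bottle_green_center','holder_green']:print(c,q,[(np.round(d['point'],3).tolist(),round(d['p'],2)) for d in tip_of(q,c)])
E
```

```text
time_s: 11.0
position: [0.5789, -0.0302, 0.1565]
tool_rot: [-0.0, 0.0, 1.0, -0.0]
wrist_force: [-0.4, -1.2, -0.7]
grip_width: 0.462
time_s: 11.42
position: [0.6163, 0.0093, 0.156]
tool_rot: [-0.001, 0.0, 1.0, -0.0]
wrist_force: [0.1, 0.2, -0.7]
grip_width: 0.46
11.4167 [0.61629111 0.00927459 0.15598793]
wrist bottle_red_center [([0.616, 0.125, 0.046], 0.95)]
wrist bottle_green_center [([0.612, 0.009, 0.158], 0.86)]
wrist holder_green [([0.624, 0.01, 0.004], 0.55)]
scene bottle_red_center [([0.62, 0.128, 0.042], 0.77), ([0.612, 0.011, 0.156], 0.51)]
scene bottle_green_center [([0.613, 0.013, 0.157], 0.71), ([0.452, 0.137, 0.04], 0.58)]
scene holder_green [([0.624, 0.011, -0.002], 0.87)]
side bottle_red_center [([0.618, 0.126, 0.046], 0.55), ([0.452, 0.138, 0.042], 0.46), ([0.47, 0.28, 0.056], 0.31)]
side bottle_green_center []
side holder_green [([0.62, 0.005, 0.001], 0.73)]
```

View pics/wrist4.png

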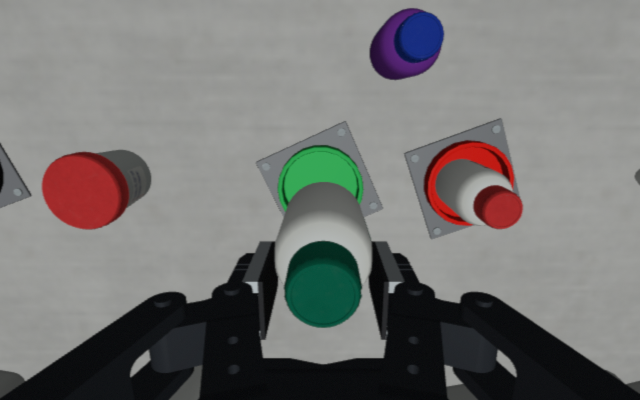

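Red stands in its holder. The green bottle hangs at x≈0.6125 and its holder is at ≈0.620, so I shift +7.5 mm in x and lower.

```bash
python3 -m pendant '[[3.5,-0.4,0,2,0],[3.5,-0.7,0,5.5,0],[3.5,-0.7,0,8.5,0],[3.5,-0.7,0,10.2,0],[3.5,-0.7,0,11,0]]' && python3 -m pendant '[[3.5,0,0,0.2,0],[3.5,0,0,0.4,0],[3.5,0,0,0.5,0],[3.5,0,0,0.5,0],[3.5,0,0,0.5,0]]'
```

```text
time_s: 12.43
position: [0.6215, 0.0099, 0.0429]
tool_rot: [-0.003, -0.0, 1.0, 0.0]
wrist_force: [-1.1, 0.1, -1.1]
grip_width: 0.462
time_s: 12.85
position: [0.6256, 0.0095, 0.0429]
tool_rot: [0.001, 0.0, 1.0, -0.0]
wrist_force: [0.5, -0.2, -0.3]
grip_width: 0.469
```

```bash
python3 -m pendant '[[3.5,0,0,0.1,0],[3.5,0,0,0.1,0],[5,0,0,0.1,0],[6.5,0,0,0.1,0],[8.5,0,0,0.1,0]]' && python3 -m pendant '[[8.5,0,0,0,0],[8.5,0,0,0,0],[8.5,0,0,-1,0],[8.5,0,0,-4,0],[8.5,0,0,-8,0]]' && python3 -m pendant '[[8.5,0,0,-4,0],[8.5,1,1,-7,0],[8.5,3.5,3,-9,0],[8.5,6.5,5,-9,0],[8.5,9.7,7.2,-9,0]]' && python3 -m pendant '[[8.5,3,2.2,0,0],[8.5,6,4.4,0,0],[8.5,7.4,5.6,0,0],[8.5,7.7,5.7,0,0],[8.5,7.7,5.7,0,0]]'
python3 - <<'E'
from h import *
s=state();print(s['time_s'],s['position'])
for c in('wrist','scene','side'):
    im=grab_frame(c);cv2.imwrite(f'pics/{c}5.png',im[:,:,::-1])
    for q in['bottle_green_center','bottle_blue_center']:print(c,q,[(np.round(d['point'],3).tolist(),round(d['p'],2)) for d in tip_of(q,c)])
E
```

```text
time_s: 13.27
position: [0.6242, 0.0096, 0.0404]
tool_rot: [-0.0, 0.0, 1.0, -0.0]
wrist_force: [-0.2, 0.1, -0.4]
grip_width: 0.849
time_s: 13.68
position: [0.6208, 0.0099, 0.118]
tool_rot: [-0.004, 0.0, 1.0, 0.0]
wrist_force: [0.9, -0.5, -1.3]
grip_width: 0.996
time_s: 14.1
position: [0.5288, 0.082, 0.2138]
tool_rot: [0.003, 0.001, 1.0, 0.0]
wrist_force: [0.4, 0.6, 0.3]
grip_width: 0.999
time_s: 14.52
position: [0.4497, 0.1391, 0.2113]
tool_rot: [0.001, -0.001, 1.0, -0.0]
wrist_force: [0.9, 0.2, -0.3]
grip_width: 0.995
14.5167 [0.44968769 0.13910369 0.21127032]
wrist bottle_green_center [([0.622, 0.008, 0.044], 0.82), ([0.618, 0.128, 0.004], 0.74), ([0.612, -0.164, 0.028], 0.19)]
wrist bottle_blue_center [([0.365, 0.088, 0.04], 0.95), ([0.511, 0.069, 0.044], 0.68), ([0.454, 0.139, 0.038], 0.63)]
scene bottle_green_center [([0.619, 0.012, 0.044], 0.7)]
scene bottle_blue_center [([0.371, 0.088, 0.041], 0.83), ([0.452, 0.138, 0.039], 0.82), ([0.516, 0.063, 0.042], 0.73), ([0.614, -0.163, 0.03], 0.67), ([0.61, -0.301, 0.004], 0.6)]
side bottle_green_center [([0.621, 0.006, 0.044], 0.74), ([0.453, 0.137, 0.043], 0.53)]
side bottle_blue_center [([0.515, 0.064, 0.04], 0.73), ([0.365, 0.09, 0.036], 0.7), ([0.452, 0.138, 0.039], 0.54)]
```

View pics/wrist5.png

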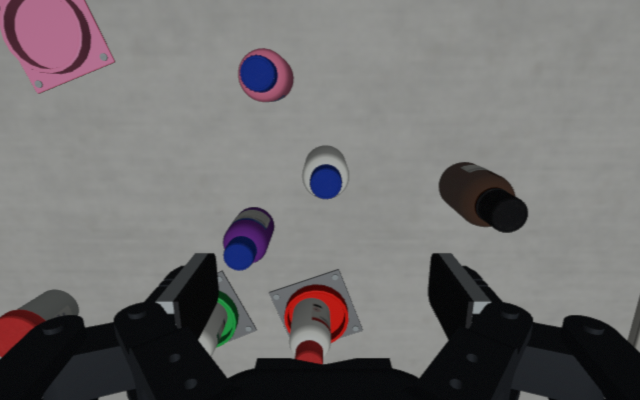

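The white body with the blue cap is directly below at (326,180), at (0.452,0.138). Purple is at (245,240) and pink at (265,75), both clear of the fingers. Green is seated at z 0.044. Grasping blue.

```bash
python3 -m pendant '[[8.5,-0.2,0,2,0],[8.5,-0.2,0,6,0],[8.5,-0.2,0,10,0],[8.5,-0.2,0,13.5,0],[8.5,-0.2,0,15.5,0]]' && python3 -m pendant '[[8.5,0,0,1.2,0],[8.5,0,0,1.8,0],[8.5,0,0,1.8,0],[3.5,0,0,1.8,0],[3.5,0,0,1.8,0]]' && python3 -m pendant '[[3.5,0,0,0,0],[3.5,0,0,0,0],[3.5,0,0,0,0],[3.5,0,0,0,0],[3.5,0,0,0,0]]' && python3 -m pendant '[[3.5,0,0,-1,0],[3.5,0,0,-4,0],[3.5,0,0,-8,0],[3.5,0,0,-11,0],[3.5,0,0,-12,0]]'
```

```text
time_s: 15.38
position: [0.4496, 0.1379, 0.0517]
tool_rot: [-0.003, 0.0, 1.0, -0.0]
wrist_force: [0.1, 0.0, -0.5]
grip_width: 0.993
time_s: 15.8
position: [0.4538, 0.1388, 0.0387]
tool_rot: [0.001, 0.0, 1.0, 0.0]
wrist_force: [-0.5, 0.3, 1.2]
grip_width: 0.742
time_s: 16.22
position: [0.4539, 0.1389, 0.0391]
tool_rot: [0.002, -0.0, 1.0, 0.0]
wrist_force: [0.0, 0.8, 5.7]
grip_width: 0.461
time_s: 16.63
position: [0.4556, 0.1392, 0.1632]
tool_rot: [0.004, -0.0, 1.0, 0.001]
wrist_force: [0.7, 0.5, -0.3]
grip_width: 0.461
```

```bash
python3 -m pendant '[[3.5,0,-1.5,0,0],[3.5,0,-4.5,0,0],[3.5,-0.1,-8,0,0],[3.5,-0.2,-11.7,0,0],[3.5,-0.3,-15.4,0,0]]' && python3 -m pendant '[[3.5,0,-3.7,0,0],[3.5,-0.1,-7.4,0,0],[3.5,-0.2,-11.1,0,0],[3.5,-0.2,-14.8,0,0],[3.5,-0.2,-18.5,0,0]]' && python3 -m pendant '[[3.5,0,-3.5,0,0],[3.5,-0.1,-6.5,0,0],[3.5,-0.1,-8.7,0,0],[3.5,-0.1,-9.9,0,0],[3.5,-0.1,-9.9,0,0]]' && python3 -m pendant '[[3.5,0,0,0,0],[3.5,0,0,0,0],[3.5,0,0,0,0]]'
python3 - <<'E'
from h import *
s=state();print(s['time_s'],s['position'])
for c in('wrist','scene','side'):
    im=grab_frame(c);cv2.imwrite(f'pics/{c}6.png',im[:,:,::-1])
    for q in['bottle_blue_center','holder_blue','holder_black']:print(c,q,[(np.round(d['point'],3).tolist(),round(d['p'],2)) for d in tip_of(q,c)])
E
```

```text
time_s: 17.05
position: [0.4546, -0.0165, 0.1574]
tool_rot: [-0.0, -0.001, 1.0, 0.0]
wrist_force: [0.6, 0.2, -0.7]
grip_width: 0.459
time_s: 17.47
position: [0.4565, -0.2019, 0.1573]
tool_rot: [-0.0, 0.0, 1.0, 0.0]
wrist_force: [0.2, -0.3, -0.6]
grip_width: 0.462
time_s: 17.88
position: [0.4582, -0.3014, 0.1573]
tool_rot: [-0.0, 0.001, 1.0, -0.0]
wrist_force: [-0.0, 0.7, -0.9]
grip_width: 0.457
time_s: 18.13
position: [0.4581, -0.2976, 0.1573]
tool_rot: [-0.0, -0.001, 1.0, 0.001]
wrist_force: [-0.4, 0.1, -0.8]
grip_width: 0.461
18.1333 [ 0.45810804 -0.29757222  0.15730676]
wrist bottle_blue_center [([0.451, -0.299, 0.156], 0.57)]
wrist holder_blue [([0.321, -0.109, 0.001], 0.86), ([0.46, -0.298, 0.001], 0.68)]
wrist holder_black [([0.608, -0.303, -0.003], 0.62)]
scene bottle_blue_center [([0.367, 0.088, 0.038], 0.95), ([0.515, 0.065, 0.042], 0.62)]
scene holder_blue [([0.326, -0.109, -0.003], 0.62), ([0.464, -0.302, 0.001], 0.51)]
scene holder_black [([0.606, -0.303, 0.0], 0.93), ([0.616, 0.131, -0.001], 0.3)]
side bottle_blue_center [([0.512, 0.063, 0.04], 0.97), ([0.366, 0.092, 0.042], 0.83), ([0.457, -0.305, 0.163], 0.78), ([0.621, 0.01, 0.042], 0.55), ([0.623, 0.006, 0.0], 0.31)]
side holder_blue [([0.464, -0.301, -0.001], 0.77), ([0.315, -0.337, 0.002], 0.59)]
side holder_black [([0.608, -0.301, 0.006], 0.66)]
```

View pics/wrist6.png

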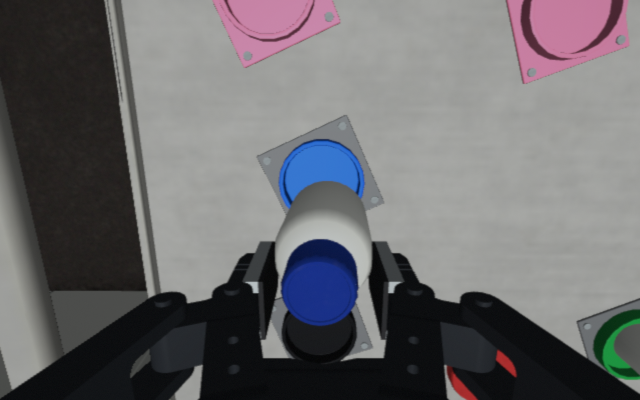

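Blue bottle is over the blue holder (rim at (321,178)), about 6 mm short in x. I'll correct that and lower.

```bash
python3 -m pendant '[[3.5,-0.3,-0.1,2,0],[3.5,-0.5,-0.1,5.5,0],[3.5,-0.5,-0.1,8.5,0],[3.5,-0.5,-0.1,10.2,0],[3.5,-0.5,-0.1,11,0]]' && python3 -m pendant '[[3.5,0,0,0.2,0],[3.5,0,0,0.4,0],[3.5,0,0,0.5,0],[3.5,0,0,0.5,0],[3.5,0,0,0.5,0]]'
```

```text
time_s: 19.15
position: [0.4612, -0.2987, 0.0443]
tool_rot: [-0.002, 0.0, 1.0, 0.002]
wrist_force: [-0.4, 0.3, -0.4]
grip_width: 0.462
time_s: 19.57
position: [0.4644, -0.3012, 0.0439]
tool_rot: [0.001, 0.0, 1.0, -0.001]
wrist_force: [-0.8, 0.4, -0.2]
grip_width: 0.46
```

```bash
python3 -m pendant '[[3.5,0,0,0.1,0],[3.5,0,0,0.1,0],[5,0,0,0.1,0],[6.5,0,0,0.1,0],[8.5,0,0,0.1,0]]' && python3 -m pendant '[[8.5,0,0,0,0],[8.5,0,0,0,0],[8.5,0,0,-1,0],[8.5,0,0,-4,0],[8.5,0,0,-8,0]]' && python3 -m pendant '[[8.5,0,0,-4,0],[8.5,0,1,-7,0],[8.5,0,3.5,-9,0],[8.5,0,7.5,-9,0],[8.5,0,11.5,-9,0]]' && python3 -m pendant '[[8.5,0,4,0,0],[8.5,0,8,0,0],[8.5,0,12,0,0],[8.5,0,16,0,0],[8.5,0,20,0,0]]' && python3 -m pendant '[[8.5,0,4,0,0],[8.5,0,8,0,0],[8.5,0,12,0,0],[8.5,0,16,0,0],[8.5,0,20,0,0]]' && python3 -m pendant '[[8.5,0,3.5,0,0],[8.5,0,5.5,0,0],[8.5,0,6.5,0,0],[8.5,0,6.5,0,0],[8.5,0,6.5,0,0]]'
python3 - <<'E'
from h import *
s=state();print(s['time_s'],s['position'])
for c in('wrist','scene','side'):
    im=grab_frame(c);cv2.imwrite(f'pics/{c}7.png',im[:,:,::-1])
    for q in['bottle_blue_center','bottle_black_center']:print(c,q,[(np.round(d['point'],3).tolist(),round(d['p'],2)) for d in tip_of(q,c)])
E
```

```text
time_s: 19.98
position: [0.4633, -0.3003, 0.0416]
tool_rot: [0.0, -0.0, 1.0, -0.0]
wrist_force: [1.1, -0.3, -0.7]
grip_width: 0.843
time_s: 20.4
position: [0.4606, -0.2982, 0.1195]
tool_rot: [-0.003, 0.0, 1.0, 0.003]
wrist_force: [1.4, -0.5, -0.5]
grip_width: 0.992
time_s: 20.82
position: [0.4649, -0.1858, 0.2148]
tool_rot: [0.003, 0.001, 1.0, -0.001]
wrist_force: [1.9, 0.7, -1.0]
grip_width: 0.991
time_s: 21.23
position: [0.463, 0.0164, 0.2125]
tool_rot: [0.001, 0.0, 1.0, -0.0]
wrist_force: [1.3, -0.3, -0.8]
grip_width: 0.995
time_s: 21.65
position: [0.463, 0.2167, 0.2125]
tool_rot: [0.001, -0.0, 1.0, 0.0]
wrist_force: [1.0, -1.2, -0.4]
grip_width: 0.997
time_s: 22.07
position: [0.4632, 0.2792, 0.2117]
tool_rot: [-0.0, -0.0, 1.0, -0.0]
wrist_force: [0.3, -0.3, 0.6]
grip_width: 0.995
22.0667 [0.46320219 0.27916009 0.21168279]
wrist bottle_blue_center [([0.362, 0.087, 0.042], 0.75), ([0.512, 0.065, 0.043], 0.58)]
wrist bottle_black_center [([0.471, 0.277, 0.048], 0.79)]
scene bottle_blue_center [([0.371, 0.09, 0.041], 0.77), ([0.464, -0.303, 0.045], 0.74), ([0.517, 0.066, 0.04], 0.55)]
scene bottle_black_center [([0.468, 0.28, 0.05], 0.9)]
side bottle_blue_center [([0.463, -0.305, 0.046], 0.89), ([0.516, 0.06, 0.037], 0.84), ([0.367, 0.093, 0.038], 0.67), ([0.628, 0.312, 0.019], 0.67)]
side bottle_black_center [([0.467, 0.277, 0.054], 0.94)]
```

View pics/wrist7.png

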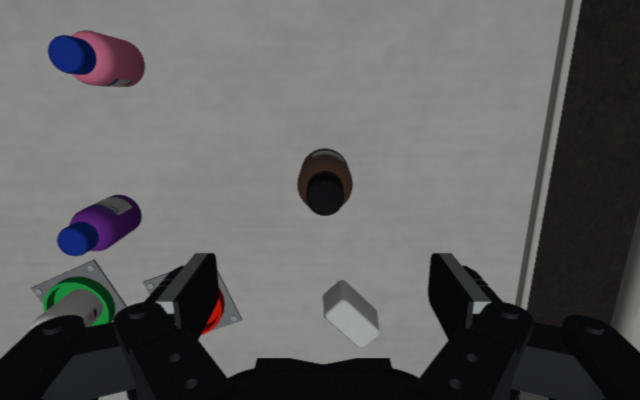

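Amber bottle with the black cap is centred below at (325,185), at (0.468,0.278). The blue bottle is seated at (0.464,-0.303,0.045). Grasping amber higher up, with more force.

```bash
python3 -m pendant '[[8.5,-0.4,-0.1,2,0],[8.5,-0.4,-0.1,6,0],[8.5,-0.4,-0.1,10,0],[8.5,-0.4,-0.1,12.5,0],[8.5,-0.4,-0.1,14,0]]' 50 && python3 -m pendant '[[8.5,0,0,1,0],[8.5,0,0,1.6,0],[8.5,0,0,1.8,0],[4,0,0,1.8,0],[4,0,0,1.8,0]]' && python3 -m pendant '[[4,0,0,0,0],[4,0,0,0,0],[4,0,0,0,0],[4,0,0,0,0],[4,0,0,0,0]]' && python3 -m pendant '[[4,0,0,-1,0],[4,0,0,-4,0],[4,0,0,-8,0],[4,0,0,-11,0],[4,0,0,-12,0]]'
```

```text
time_s: 22.93
position: [0.4646, 0.2771, 0.0677]
tool_rot: [-0.003, 0.0, 1.0, -0.001]
wrist_force: [-0.3, 0.3, -0.1]
grip_width: 0.995
time_s: 23.35
position: [0.4686, 0.2791, 0.0548]
tool_rot: [0.001, 0.0, 1.0, 0.0]
wrist_force: [0.5, -0.4, 0.7]
grip_width: 0.745
time_s: 23.77
position: [0.4688, 0.2795, 0.0554]
tool_rot: [0.002, -0.0, 1.0, 0.001]
wrist_force: [-0.5, 1.0, 5.8]
grip_width: 0.496
time_s: 24.18
position: [0.4702, 0.2799, 0.1792]
tool_rot: [0.004, -0.0, 1.0, 0.002]
wrist_force: [1.0, 0.1, -2.4]
grip_width: 0.498
```

```bash
python3 -m pendant '[[4,-0.3,-1.2,0,0],[4,-0.8,-3.6,0,0],[4,-1.6,-6.8,0,0],[4,-2.4,-10.2,0,0],[4,-3.2,-13.6,0,0]]' && python3 -m pendant '[[4,-0.8,-3.4,0,0],[4,-1.6,-6.8,0,0],[4,-2.4,-10.2,0,0],[4,-3.2,-13.6,0,0],[4,-4,-17,0,0]]' && python3 -m pendant '[[4,-0.8,-3.4,0,0],[4,-1.6,-6.8,0,0],[4,-2.4,-10.2,0,0],[4,-3.2,-13.6,0,0],[4,-4,-17,0,0]]' && python3 -m pendant '[[4,-0.7,-3.2,0,0],[4,-1.4,-6.2,0,0],[4,-1.9,-8.6,0,0],[4,-2.2,-10.1,0,0],[4,-2.3,-10.4,0,0]]' && python3 -m pendant '[[4,0,0,0,0],[4,0,0,0,0],[4,0,0,0,0],[4,0,0,0,0]]'
python3 - <<'E'
from h import *
s=state();print(s['time_s'],s['position'])
for c in('wrist','scene','side'):
    im=grab_frame(c);cv2.imwrite(f'pics/{c}8.png',im[:,:,::-1])
    for q in['bottle_black_center','holder_black']:print(c,q,[(np.round(d['point'],3).tolist(),round(d['p'],2)) for d in tip_of(q,c)])
E
```

```text
time_s: 24.6
position: [0.4975, 0.1405, 0.1712]
tool_rot: [-0.002, -0.0, 1.0, -0.001]
wrist_force: [0.3, 0.4, -2.4]
grip_width: 0.497
time_s: 25.02
position: [0.5373, -0.0295, 0.171]
tool_rot: [-0.002, 0.0, 1.0, 0.0]
wrist_force: [0.2, -0.0, -2.8]
grip_width: 0.493
time_s: 25.43
position: [0.5772, -0.199, 0.1707]
tool_rot: [-0.002, 0.0, 1.0, 0.001]
wrist_force: [0.6, 1.1, -2.6]
grip_width: 0.499
time_s: 25.85
position: [0.6011, -0.3041, 0.171]
tool_rot: [-0.001, 0.002, 1.0, 0.0]
wrist_force: [0.6, -0.3, -1.6]
grip_width: 0.496
time_s: 26.18
position: [0.602, -0.2998, 0.1734]
tool_rot: [-0.0, -0.001, 1.0, 0.0]
wrist_force: [-0.2, 0.6, -2.1]
grip_width: 0.491
26.1833 [ 0.60204677 -0.29976452  0.17341251]
wrist bottle_black_center [([0.6, -0.302, 0.169], 0.61)]
wrist holder_black [([0.606, -0.304, -0.001], 0.83)]
scene bottle_black_center [([0.6, -0.302, 0.167], 0.78), ([0.614, -0.163, 0.028], 0.74)]
scene holder_black [([0.609, -0.302, -0.002], 0.97)]
side bottle_black_center [([0.617, 0.13, -0.002], 0.75), ([0.628, 0.311, 0.02], 0.4)]
side holder_black [([0.462, -0.3, 0.002], 0.59), ([0.608, -0.298, 0.008], 0.47)]
```

View pics/wrist8.png

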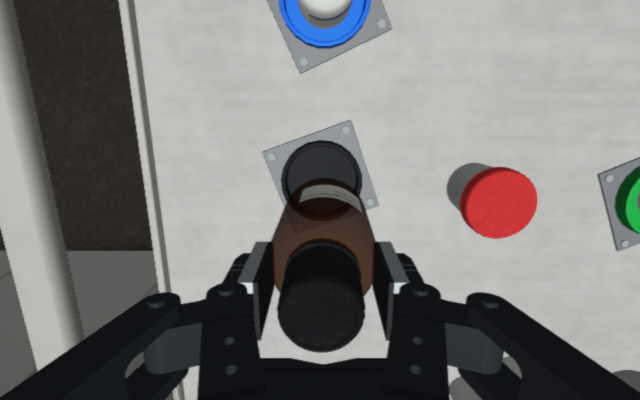

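Amber bottle at (0.600,-0.302), holder at (0.607,-0.302), rim at (322,180). The tool drifts about +2 mm in x while lowering, so I shift 4 mm.

```bash
python3 -m pendant '[[4,-0.2,0,2,0],[4,-0.4,0,5.5,0],[4,-0.4,0,8.5,0],[4,-0.4,0,10,0],[4,-0.4,0,10.7,0]]' && python3 -m pendant '[[4,0,0,0.2,0],[4,0,0,0.4,0],[4,0,0,0.6,0],[4,0,0,0.7,0],[4,0,0,0.7,0]]'
python3 - <<'E'
from h import *
im=grab_frame('wrist');cv2.imwrite('pics/wrist9.png',im[:,:,::-1])
for c in('wrist','scene'):
    grab_frame(c)
    for q in['bottle_black_center','holder_black']:print(c,q,[(np.round(d['point'],3).tolist(),round(d['p'],2)) for d in tip_of(q,c)])
E
```

```text
time_s: 27.05
position: [0.6038, -0.2998, 0.0626]
tool_rot: [-0.003, 0.0, 1.0, 0.002]
wrist_force: [0.2, 0.2, -2.6]
grip_width: 0.498
time_s: 27.47
position: [0.6073, -0.3019, 0.0609]
tool_rot: [0.001, 0.0, 1.0, -0.001]
wrist_force: [0.1, -0.3, -2.7]
grip_width: 0.495
wrist bottle_black_center [([0.609, -0.3, 0.058], 0.55)]
wrist holder_black []
scene bottle_black_center [([0.604, -0.302, 0.057], 0.68), ([0.608, -0.301, 0.001], 0.42)]
scene holder_black [([0.621, 0.007, -0.001], 0.71), ([0.606, -0.299, 0.001], 0.61)]
```

View pics/wrist9.png

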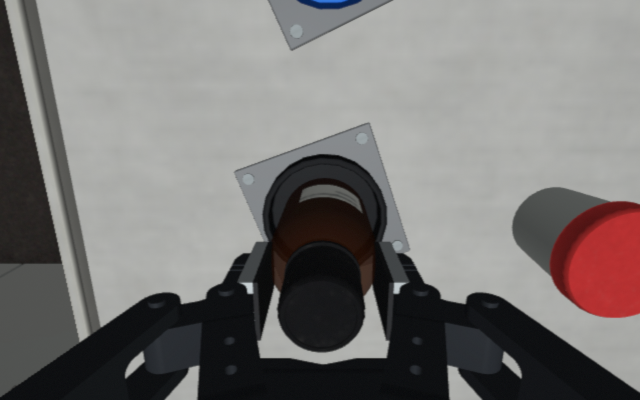

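Inside the rim. I lower the last 1.5 mm, release, lift straight up and retreat.

```bash
python3 -m pendant '[[4,0,0,0.1,0],[4,0,0,0.15,0],[4,0,0,0.15,0],[5,0,0,0.15,0],[6.5,0,0,0.15,0]]' && python3 -m pendant '[[8.5,0,0,0,0],[8.5,0,0,0,0],[8.5,0,0,0,0],[8.5,0,0,-2,0],[8.5,0,0,-5,0]]' && python3 -m pendant '[[8.5,0,0,-4,0],[8.5,0,0,-8,0],[8.5,0,0,-11,0],[8.5,3,0,-11,0],[8.5,6.5,0,-11,0]]' && python3 -m pendant '[[8.5,3.5,2,0,0],[8.5,7,4,0,0],[8.5,9,6,0,0],[8.5,9,6,0,0],[8.5,9,6,0,0]]'
python3 - <<'E'
from h import *
s=state();print(s['time_s'],s['position'])
ims=[]
for c in('scene','side','wrist'):
    im=grab_frame(c)[:,:,::-1];ims.append(im)
    for k in('red','green','blue','black'):print(c,k,[(np.round(d['point'],3).tolist(),round(d['p'],2)) for d in tip_of(f'bottle_{k}_center',c)])
    for q in('sample_cup_center','bench_timer_center'):print(c,q,[(np.round(d['point'],3).tolist(),round(d['p'],2)) for d in tip_of(q,c)])
R=lambda a:cv2.resize(a,None,fx=2,fy=2,interpolation=cv2.INTER_CUBIC)
A=R(ims[0][130:280,150:450]);B=R(ims[1][160:300,200:420])
o=np.zeros((600,640,3),'u1');o[:300,:600]=A;o[300:580,:440]=B
cv2.imwrite('pics/final.png',o);cv2.imwrite('pics/finalw.png',ims[2])
E
```

```text
time_s: 28.23
position: [0.6067, -0.3017, 0.0583]
tool_rot: [0.0, 0.0, 1.0, -0.0]
wrist_force: [-0.2, 0.6, -0.1]
grip_width: 0.711
time_s: 28.65
position: [0.6033, -0.2996, 0.1042]
tool_rot: [-0.004, 0.0, 1.0, 0.002]
wrist_force: [-0.0, -0.7, -0.1]
grip_width: 0.992
time_s: 29.07
position: [0.5445, -0.3031, 0.2217]
tool_rot: [0.004, -0.001, 1.0, -0.003]
wrist_force: [-1.4, 0.3, 0.3]
grip_width: 0.998
time_s: 29.48
position: [0.4504, -0.2406, 0.2181]
tool_rot: [0.0, -0.0, 1.0, -0.0]
wrist_force: [-0.5, -0.3, 0.1]
grip_width: 1.001
29.4833 [ 0.45036294 -0.24059612  0.21813423]
scene red [([0.617, 0.126, 0.044], 0.7)]
scene green [([0.618, 0.01, 0.042], 0.61)]
scene blue [([0.37, 0.088, 0.037], 0.73), ([0.517, 0.065, 0.043], 0.63), ([0.46, -0.303, 0.044], 0.44)]
scene black [([0.608, -0.302, 0.053], 0.69), ([0.465, -0.3, 0.0], 0.46)]
scene sample_cup_center [([0.613, -0.165, 0.028], 0.84)]
scene bench_timer_center [([0.623, 0.306, 0.024], 0.63)]
side red [([0.618, 0.127, 0.046], 0.7)]
side green [([0.621, 0.008, 0.042], 0.56)]
side blue [([0.516, 0.062, 0.038], 0.97), ([0.368, 0.089, 0.038], 0.87), ([0.465, -0.305, 0.046], 0.73)]
side black [([0.605, -0.302, 0.062], 0.65), ([0.618, 0.132, -0.008], 0.42)]
side sample_cup_center [([0.617, -0.161, 0.027], 0.72)]
side bench_timer_center [([0.629, 0.31, 0.019], 0.8)]
wrist red []
wrist green [([0.622, 0.009, 0.045], 0.81)]
wrist blue [([0.463, -0.3, 0.041], 0.96), ([0.513, 0.068, 0.041], 0.57)]
wrist black [([0.608, -0.301, 0.058], 0.89)]
wrist sample_cup_center [([0.611, -0.163, 0.033], 0.62)]
wrist bench_timer_center []
```

View pics/final.png

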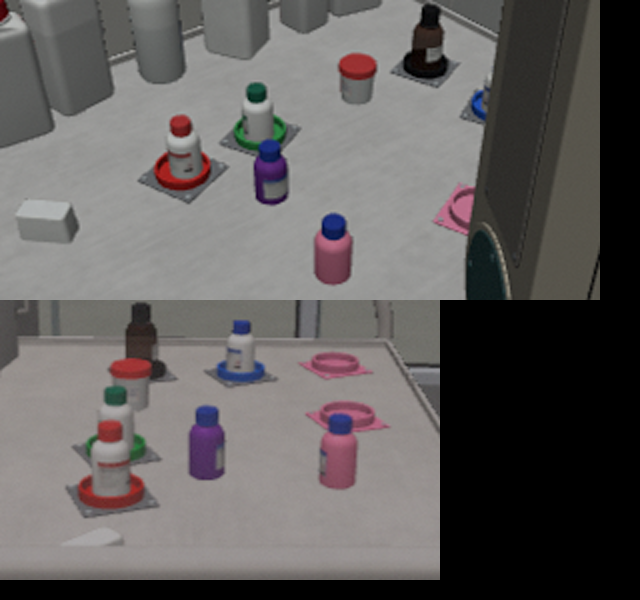

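View pics/finalw.png

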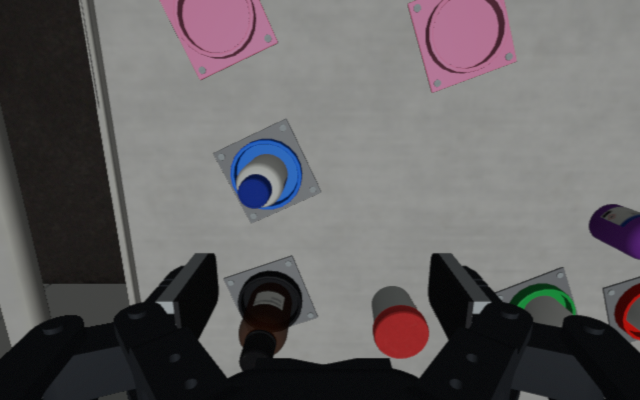

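All four stand upright in their matching holders. The cup and timer are where they were, and the gripper is clear of everything. Handing in.

```bash
python3 -c "
from cell import *
print(job_done())"
```

```text
the job is handed in; nothing more can be done
None
```

I stood the red, green, blue and amber (black-capped) bottles in their matching holders in that order, released each one, backed the arm clear and handed the job in at about 30 s of the 106 s allowed.

**Bottles:** The last pictures from all three cameras show the bottles upright inside the rims. The measured centre heights agree with bottles resting on the holder floors:

| Bottle | Measured centre height (m) | Expected (m) |
|---|---|---|
| Red, green, blue | 0.041–0.046 | 0.044 |
| Amber | 0.053–0.062 | 0.0555 |

**Cup and timer:** The sample cup and the timer were measured where they were at the start, to within the networks' few-millimetre accuracy. The pink and purple look-alikes were not touched. The highest wrist force in the readings was about 7 N.

**Checks that were less clear:**
- **Blue bottle:** The networks also reported the pink and purple bottles as "blue", so I told them apart by body colour in the pictures.
- **Amber bottle:** The height readings for it scattered by about 9 mm between cameras.
- **Red bottle:** It was out of the wrist camera's last view, so its final check rests on the other two cameras.
- **Small tilt:** The red bottle hung about 3–4° off vertical while carried, but it stands straight now.

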